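# Close the cake box: fold the flap over and tuck it under the lip

## Robot

A 6-joint arm with a two-finger parallel gripper is mounted at the origin on the work surface. World frame = base frame: x ahead of the robot, y to its left, z up, the work surface at z = 0. Lengths are in m, angles in rad, forces in N, time in s.
With the tool pointing down it reaches from about 0.375 to 0.9 m from the base axis. Payload 3.1 kg.
Tool frame: the origin (TCP) lies on the centre line of the jaws, within the pads' length; the fingertips stand 22 mm ahead of it and the grasp point (between the pads) lies 3 mm ahead of it; z points along the fingers, x is the direction in which the jaws open and shut, and the axes are right-handed (so a half turn about z gives the same grasp; the last joint's range is limited). The gripper opens to 87 mm and grips with 3 to 60 N. Pads are 19 mm wide; open, the fingers measure 117 mm over their backs; the gripper's body (75 mm by 190 mm) begins 51 mm behind the grasp point.
Start: joints at [1.157, 0.527, 1.433, -0, 1.181, -0.178], TCP at [0.146, 0.608, 0.219] pointing down, gripper open.
Joint ranges: [-3.08, 3.08], [-0.75, 2.2], [0.22, 2.44], [-1.43, 4.57], [0, 2.65], [-2.85, 2.85]. Speed limits (rad/s): [2.79, 2.79, 3.14, 3.14, 3.14, 3.14].

## Interface

Orientations are given as a unit quaternion [x, y, z, w].
In Python, from rig import robot, camera, order gives the robot as it stands.
- The arm moves only by the shell command python3 -m pendant 'ROWS' [OPENING] [FORCE]. ROWS is JSON, a list of rows, each a list of 2 entries, a list of its own where there are three numbers: the shift along the tool's x, y, z in mm, then the turn about the tool's z in degrees. A call has 1 to 8 rows; each row shifts and turns the commanded pose from where the row before left it, along the tool's axes as they then stand; what a row does not reach is not made up. A row lasts 1/8 s, in which the tool goes at most 62.5 mm and 10.7 degrees, less where a joint would pass 70% of its speed; a pose out of reach is approached as far as the arm can. A call with a gripper value outside its range is refused whole. OPENING is the finger opening in mm, from 0 to 87, set as the call begins (- or left out, the last holds). The fingers move at their own pace and stop on an object; FORCE is the grip in N (left out, the last holds). Time passes only in rows, so rows that do not move let the fingers close. It gives the time, the measured TCP pose, the force and the opening at its end, in the units of the state.
- robot.get_obs(): the state, without advancing time (a new reading comes with each control period).
- camera(name): name is "side" or "top"; returns a dict with "pixels" (480x640x3 uint8, blue, green, red), "mtx" (3x3 intrinsics, pixels), "k1" (the pictures are not rectified: a ray, as slopes to the right and down, at radius r is drawn at 1 + k1 r^2 times it, then the intrinsics apply), "R" (3x3) and "t" (3): a world point X has camera coordinates R X + t. Camera axes: x right, y down, z forward; pixel columns grow to the right and rows downward; lengths in m; the calibration is good to about 2 mm. A picture is of the moment at which its call begins. There is no depth.
- order.hand_in(): hands the job in, once; it reports no verdict.
The state is a dict: "time": time; "q": joint angles; "joint_velocities": joint speeds; "joint_torque": joint torques, N m; "position": TCP position; "tool_rot": TCP orientation; "ft_force": force on the tool from outside, world axes, zero at the start; "moment": the same for the moment, N m; "grip_width": finger opening in m.
Only numpy, scipy, OpenCV 4.12 (cv2) and the standard library are available. Lean on these libraries where they do the work, as an engineer would, in place of code of your own. Each camera call takes 0.05 s, during which the arm holds its last target. There are 200 camera calls.

## Task

Close the cake box: with closed fingertips, fold its hinged wooden flap over the cake until it lies flat, then, keeping it pressed down, push it towards the steel lip (the finger bar gives purchase) until its edge is tucked fully home beneath the lip and the flap stays shut by itself. Do not force it, do not lift, tip or shift the box, and leave the spoon and the crockery around it alone; pick nothing up. Finish clear of everything.

Things in the scene. Friction and masses are not known exactly. Their poses are not given: they have to be found in the camera images.
- cake_box: White open box with cut cake, 170 (x) x 160 (y) mm, loose on the table, 1.4 to 2.1 kg (shifts at roughly 7 to 15 N). Origin: centre of its underside, z up. Its -x side is the front with the steel lip, its +x side the back with the hinge. Walls: sides 62.5, back 52, front 74.5 mm high. Two steel brackets at the sides (y +-84, x 14 to 76, top z 79 mm) have level slots for the hinge pin.
- flap (a joint): Angle of the wooden flap about its pin (rad): 0 = flat over the box, 1.57 = upright, about 2 = leaning back from the lip; starts 1.6 to 2.05, limit 2.2. Positive: the free edge rises and swings to the box's +x. Weak spring plus friction: left standing open it stays; let go when flat it springs up to about 0.5 unless its edge is under the lip. 2 N on the flap near the bar hold it flat.
- pin (a joint): Slide of the hinge pin and flap towards the lip (box -x), m: 0 = right back, 0.028 = fully home; starts 0 to 0.004; friction about 3 N. At 0 the pin axis is at x 66, z 66 mm in the box frame. Slide the flap only when flat, or its edge hits the lip: at 0 the flat edge is 4 mm short of the flared mouth, 12 mm short of the lip proper; home it is 16 mm under it. Flat, its upper face is at z 68.5 mm.
- flap_edge (a point): Middle of the flap's free edge, half-way through its thickness. Axes are the flap's: x from the free edge to the hinge, z out of its outer face (up when flat). The flap is a wooden panel 154 mm wide, 5 mm thick; the free edge is 113 mm from the hinge axis. Flat and right back, this point is at x -47, z 66 mm in the box frame.
- finger_bar (a point): Middle of the top of the finger bar, a straight wooden rib 90 mm long (along the hinge), 8 mm thick, 10 mm high on the flap's outer face. Its centre line is 75 mm from the hinge axis, 38 mm from the free edge. Pushing on its hinge-side face slides the flap. Axes as flap_edge.
- lip_mouth (a point): Middle of the lip's inner lower edge; axes as the box. In the box frame it is at x -59, z 74.5 mm. The lip is a 4 mm steel strip along the whole front rim, x -85 to -59, underside z 74.5, with a flared mouth rising inwards to about x -51, z 84 mm. Flat, the flap's top is 6 mm below the lip.
- tumbler: Bystander: clear drinking glass, 68 mm across, 95 mm high, standing beside the box. Origin: centre of its underside.
- mug: Bystander: white mug, 80 mm across, 90 mm high, beside the box. Origin: centre of its underside.
- jar: Bystander: amber glass jar with a steel cap, 72 mm across, 100 mm high, beside the box. Origin: centre of its underside.
- shaker: Bystander: small clear shaker with a steel cap, 42 mm across, 85 mm high, beside the box. Origin: centre of its underside.
- spoon: Bystander: steel spoon, 180 mm long, lying in front of the box's lip, about along it. Origin: underside, mid-length; long axis x.
- bowl: Bystander: white bowl, 104 mm across, 45 mm high, in front and to one side of the box. Origin: centre of its underside.
Not all that is in view belongs to the job. Of the things that look like the cake_box, the largest one is meant.

How it is judged:
On the way, in this order (a step that is already met when the one before it is completed fails the run):
1. the flap has been folded over the box, more than half-way down (value of joint flap below 0.7 rad), for 0.05 s.
2. the flap lies flat with its edge tucked under the lip (value of joint flap below 0.09 rad and value of joint pin above 0.02 m), for 0.2 s.
At the end, for the whole second after the job is handed in: The flap is shut (within 0.09 rad of flat) with its edge at least 7 to 8 mm under the lip (pin slid at least 20 of its 28 mm), held there by the lip alone, the box upright, at rest and within 30 mm of where it stood (all of step 2 and x of flap_edge in the frame of cake_box below -0.066 m and z of flap_edge in the frame of cake_box below 0.076 m and angle between cake_box's own z axis and vertical below 0.05 rad and distance of cake_box from where it was at the start of the episode below 0.03 m and linear speed of cake_box below 0.02 m/s); the robot touches nothing.
It fails at once if the box is lifted off the table (height (world z) of cake_box above 0.015 m).
It fails at once if the box is tipped (angle between cake_box's own z axis and vertical above 0.15 rad).
It fails at once if the box is shifted more than 30 mm (distance of cake_box from where it was at the start of the episode above 0.03 m).
It fails at once if the flap is forced with more than 40 N (contact force between the fingers and flap above 40 N).
It fails at once if a bystander (glass, mug, jar, shaker, spoon or bowl) is moved more than 25 mm or lifted (distance of any of tumbler, mug, jar, shaker, spoon, bowl from where it was at the start of the episode above 0.025 m).
It also fails if it takes over 45 s, if anything falls off the work surface, if the arm or the gripper's body presses on something with over 40 N, if the wrist force passes 120 N, or if a joint passes its speed limit or range.

## Working session

There is one attempt and no reset: what is moved stays moved. The work goes in short steps, Python scripts to look and compute and a shell command to move; the robot and the scene stay as the last step left them, time stands still between calls to the robot, and variables do not carry over. Pictures are saved under pics/ and viewed, about 8 in all and at most 12, crops included, and the job is handed in when it is done.

```bash
mkdir -p pics; ls; python3 - <<'E'
from rig import robot,camera
import cv2,numpy as np
np.set_printoptions(precision=4,suppress=True)
o=robot.get_obs();print(o)
for n in("top","side"):
    c=camera(n);cv2.imwrite(f"pics/{n}0.png",c["pixels"]);np.savez(f"{n}0.npz",**c);print(n,c["mtx"],c["k1"],c["R"],c["t"])
E
```

```text
pics
{'time': 0.0, 'q': array([ 1.1565,  0.5285,  1.4339, -0.    ,  1.1814, -0.1785]), 'joint_velocities': array([ 0.0009, -0.0001, -0.0003,  0.0014,  0.0003,  0.0003]), 'joint_torque': array([  0.0003, -44.0036, -17.6597,   0.0632,   0.0579,  -0.0002]), 'position': array([0.1457, 0.607 , 0.2185]), 'tool_rot': array([ 0.7854,  0.619 , -0.001 ,  0.0005]), 'ft_force': array([ 0.0882,  0.5828, -0.4787]), 'moment': array([0.016 , 0.0217, 0.0266]), 'grip_width': 0.087100699865553}
top [[527.4729   0.     315.8433]
 [  0.     527.4729 234.9666]
 [  0.       0.       1.    ]] -0.09985785635822267 [[ 0.0705 -0.9975 -0.0004]
 [-0.9697 -0.0685 -0.2344]
 [ 0.2338  0.0169 -0.9721]] [-0.0448  0.5016  1.0256]
side [[509.6129   0.     319.7239]
 [  0.     509.6129 240.8175]
 [  0.       0.       1.    ]] -0.000564890855462503 [[-0.997  -0.0756  0.0148]
 [-0.0645  0.7154 -0.6957]
 [ 0.042  -0.6946 -0.7182]] [0.4791 0.0967 1.2267]
```

View pics/top0.png

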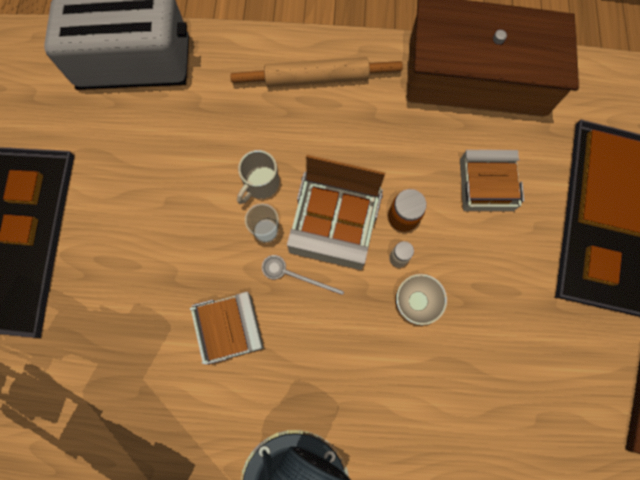

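View pics/side0.png

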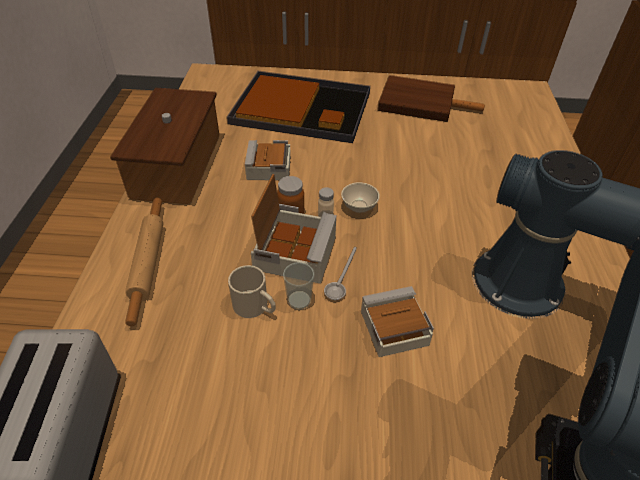

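Candidates in the top view are the open box at (336,212), a small shut one at (227,328) and a small shut one at (492,180). The open one is the largest and the only one with a standing flap. I'll confirm it in one crop.

```bash
python3 - <<'E'
import cv2,numpy as np
a=cv2.imread("pics/top0.png")[145:275,270:400];b=cv2.imread("pics/side0.png")[170:290,225:355]
a=cv2.resize(a,(400,400),interpolation=cv2.INTER_CUBIC) if 0 else cv2.resize(a,None,fx=3,fy=3,interpolation=cv2.INTER_CUBIC)
b=cv2.resize(b,None,fx=3,fy=3,interpolation=cv2.INTER_CUBIC)
b=cv2.copyMakeBorder(b,0,30,0,0,cv2.BORDER_CONSTANT)
cv2.imwrite("pics/crop0.png",np.hstack([a,b]))
E
```

```text
(no output)
```

View pics/crop0.png

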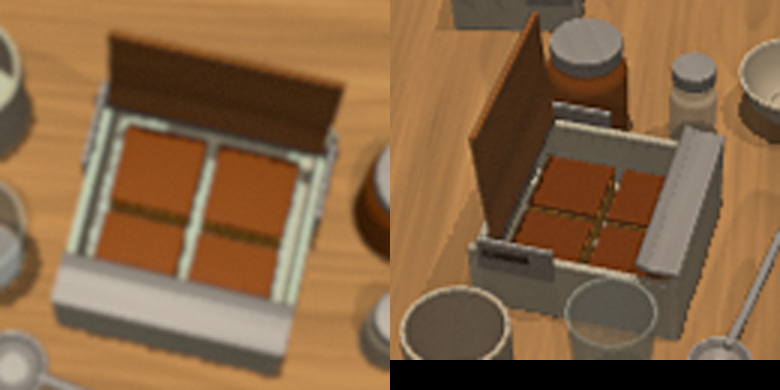

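The crop confirms it: a large open box with the lip towards the robot and the flap upright at the back. I'll fit its pose from corner pixels in both views.

```bash
cat > h.py <<'E'
import numpy as np,cv2
from scipy.optimize import least_squares
def proj(c,X):
    return cv2.projectPoints(np.asarray(X,float).reshape(-1,1,3),cv2.Rodrigues(c["R"])[0],c["t"].astype(float),c["mtx"],np.array([float(c["k1"]),0,0,0]))[0].reshape(-1,2)
def w(p,X): # p x,y,yaw
    c,s=np.cos(p[2]),np.sin(p[2]);X=np.atleast_2d(X);return np.c_[p[0]+c*X[:,0]-s*X[:,1],p[1]+s*X[:,0]+c*X[:,1],X[:,2]]
def fl(a,pin,r,y,n=0): # point r from hinge, n out of outer face
    return [.066-pin-r*np.cos(a)+n*np.sin(a),y,.066+r*np.sin(a)+n*np.cos(a)]
E
cat > fit.py <<'E'
from h import *
T=dict(np.load("top0.npz"));S=dict(np.load("side0.npz"))
tp=np.array([[65,258],[302,302],[58,298],[287,345],[55,322],[277,370],[110,35],[342,85]])/3+[270,145]
sp=(np.array([[690,130],[640,268],[722,140],[680,275],[678,336],[537,14],[472,135]])-[390,0])/3+[225,170]
L=lambda x,y,z:[x,y,z]
def res(p):
    f=lambda y:fl(p[3],.002,.113,y)
    t=[L(-.051,.08,.084),L(-.051,-.08,.084),L(-.085,.08,.0785),L(-.085,-.08,.0785),L(-.085,.08,0),L(-.085,-.08,0),f(.077),f(-.077)]
    s=[L(-.051,-.08,.084),L(-.051,.08,.084),L(-.085,-.08,.0785),L(-.085,.08,.0785),L(-.085,.08,0),f(-.077),f(.077)]
    return np.r_[(proj(T,w(p,t))-tp).ravel(),(proj(S,w(p,s))-sp).ravel()]
r=least_squares(res,[.55,0,-.2,1.8],loss="soft_l1");print(r.x);print(r.fun.reshape(-1,2).round(1).tolist())
def gd(c,uv,z):
    n=cv2.undistortPoints(np.float32([[uv]]),c["mtx"],np.array([float(c["k1"]),0,0,0]))[0,0]
    d=c["R"].T@[n[0],n[1],1];o=-c["R"].T@c["t"];return (o+d*(z-o[2])/d[2])[:2].round(3)
for n,uv,z in(("mugtop",(258,167),.09),("tumblertop",(263,218),.095),("jartop",(409,203),.1),("shaker",(403,249),.085),("bowl",(421,299),.045)):
    g=gd(T,uv,z);q=r.x;d=g-q[:2];c,s=np.cos(q[2]),np.sin(q[2]);print(n,g,"box frame",(c*d[0]+s*d[1]).round(3),(-s*d[0]+c*d[1]).round(3))
E
python3 fit.py
```

```text
[ 0.54596804 -0.04618528 -0.15196368  1.62261267]
[[-0.4, -2.6], [-1.6, -0.2], [-1.9, 0.7], [-0.3, 2.3], [1.1, 0.6], [-0.3, 0.7], [-1.4, -0.4], [1.0, -0.1], [-2.4, -3.5], [-1.3, -3.3], [0.2, -2.9], [-0.1, -1.4], [-0.0, 0.3], [-0.3, -1.6], [1.1, 0.9]]
mugtop [0.632 0.12 ] box frame 0.06 0.177
tumblertop [0.522 0.098] box frame -0.046 0.139
jartop [ 0.573 -0.193] box frame 0.049 -0.141
shaker [ 0.481 -0.186] box frame -0.043 -0.148
bowl [ 0.388 -0.232] box frame -0.128 -0.208
```

```bash
cat >> fit.py <<'E'
def ov(c,x0,y0,k=5,n=128):
    im=cv2.resize(c["pixels"][y0:y0+n,x0:x0+n-24 if 0 else x0+78*n//120+0 if 0 else x0+n],None,fx=3.1,fy=3.1,interpolation=cv2.INTER_CUBIC)
    p=r.x
    for P in ([L(-.085,.08,0),L(-.085,-.08,0),L(-.085,-.08,.0785),L(-.085,.08,.0785),L(-.085,.08,0)],[L(-.051,.08,.084),L(-.051,-.08,.084)],
      [fl(p[3],.002,0,.077),fl(p[3],.002,.113,.077),fl(p[3],.002,.113,-.077),fl(p[3],.002,0,-.077)],[L(.085,.08,0),L(.085,.08,.052),L(.085,-.08,.052)],[L(.014,.084,.079),L(.076,.084,.079)],[L(.014,-.084,.079),L(.076,-.084,.079)]):
        u=((proj(c,w(p,P))+.5-[x0,y0])*3.1*8).astype(np.int32);cv2.polylines(im,[u],False,(0,255,0),1,cv2.LINE_AA,3)
    return im
cv2.imwrite("pics/ov.png",np.hstack([ov(T,275,148),ov(S,233,168)]))
E
python3 fit.py|head -1
```

```text
[ 0.54596804 -0.04618528 -0.15196368  1.62261267]
```

View pics/ov.png

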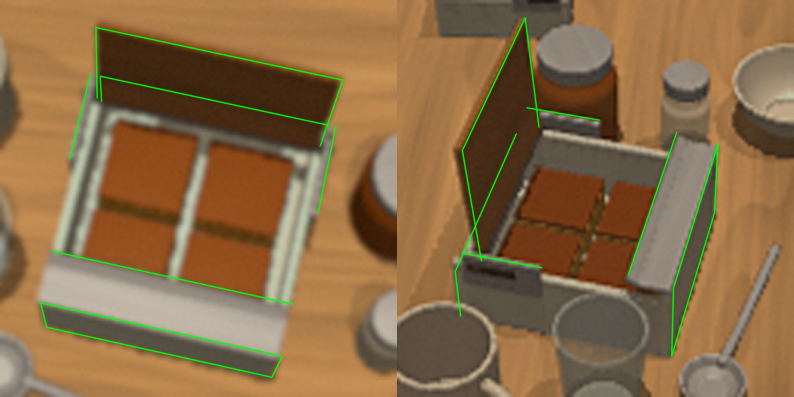

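```bash
cat > d.py <<'E'
import sys,json
from h import *
from rig import robot
from scipy.spatial.transform import Rotation as R
B=[.546,-.0462,-.152]
o=robot.get_obs();M=R.from_quat(o["tool_rot"]).as_matrix();p=o["position"]
tip=p+M[:,2]*.022;c,s=np.cos(B[2]),np.sin(B[2]);d=tip-[B[0],B[1],0]
print("t",round(o["time"],2),"tip box mm",(1e3*np.array([c*d[0]+s*d[1],-s*d[0]+c*d[1],d[2]])).round(1),"F",o["ft_force"].round(1),"q",o["q"].round(2))
tx=np.arctan2(M[1,0],M[0,0]);print("turn deg about tool z",np.degrees(-(B[2]+np.pi/2-tx)).round(1))
for a in sys.argv[1:]:
    t=w(B,np.array(json.loads(a))/1e3)[0];e=np.array([c*(t-tip)[0]+s*(t-tip)[1],-s*(t-tip)[0]+c*(t-tip)[1],(t-tip)[2]])
    print("target",a,"shift tool mm",(1e3*np.array([e[1],e[0],-e[2]])).round(1),"(after turn)")
E
python3 -m pendant '[[[0,0,-40],-4.8],[[0,0,0],0]]' 0 10; python3 d.py "[115,0,258]" "[115,0,160]"
```

```text
time: 0.35
position: [0.1467, 0.6096, 0.2622]
tool_rot: [0.759, 0.651, 0.003, -0.001]
ft_force: [0.6, 0.7, 0.4]
grip_width: 0.0748
t 0.35 tip box mm [-493.9  587.9  240.2] F [0.6 0.7 0.4] q [ 1.16  0.48  1.38  0.    1.27 -0.26]
turn deg about tool z -0.0
target [115,0,258] shift tool mm [-587.9  608.9  -17.8] (after turn)
target [115,0,160] shift tool mm [-587.9  608.9   80.2] (after turn)
```

```bash
python3 -m pendant '[[[0,0,-20],0],[[-30,30,0],0],[[-40,40,0],0],[[-40,40,0],0],[[-40,40,0],0],[[-40,40,0],0],[[-40,40,0],0],[[-40,40,0],0]]' 0; python3 -m pendant '[[[-40,40,0],0],[[-40,40,0],0],[[-40,40,0],0],[[-40,40,0],0],[[-40,40,0],0],[[-40,45,0],0],[[-40,45,0],0],[[0,0,0],0]]'; python3 d.py "[115,0,160]"
```

```text
time: 1.35
position: [0.3723, 0.2981, 0.2786]
tool_rot: [0.759, 0.651, -0.001, -0.0]
ft_force: [0.6, 0.1, 0.0]
grip_width: 0.0015
time: 2.35
position: [0.6183, -0.0247, 0.2776]
tool_rot: [0.761, 0.649, -0.0, 0.0]
ft_force: [-0.3, 0.0, -0.6]
grip_width: 0.0003
t 2.35 tip box mm [ 68.2  32.1 255.6] F [-0.3  0.  -0.6] q [-0.22  0.46  1.38 -0.    1.3  -1.63]
turn deg about tool z -0.3
target [115,0,160] shift tool mm [-32.1  46.8  95.6] (after turn)
```

```bash
python3 -m pendant '[[[-16,23,0],0],[[-16,25,0],0],[[0,0,0],0],[[0,0,48],0],[[0,0,48],0],[[0,0,0],0]]'; python3 d.py "[93,0,160]"; python3 - <<'E'
from rig import camera
import cv2,numpy as np
a=camera("top")["pixels"][120:290,250:440];b=camera("side")["pixels"][120:290,200:390]
cv2.imwrite("pics/v2.png",cv2.resize(np.hstack([a,b]),None,fx=2.1,fy=2.1,interpolation=cv2.INTER_CUBIC))
E
```

```text
time: 3.1
position: [0.654, -0.0572, 0.1789]
tool_rot: [0.759, 0.652, -0.003, -0.005]
ft_force: [-0.4, 0.6, -0.1]
grip_width: 0.0005
t 3.1 tip box mm [108.1   5.5 156.9] F [-0.4  0.6 -0.1] q [-0.26  0.62  1.38  0.    1.16 -1.68]
turn deg about tool z 0.0
target [93,0,160] shift tool mm [ -5.5 -15.1  -3.1] (after turn)
```

View pics/v2.png

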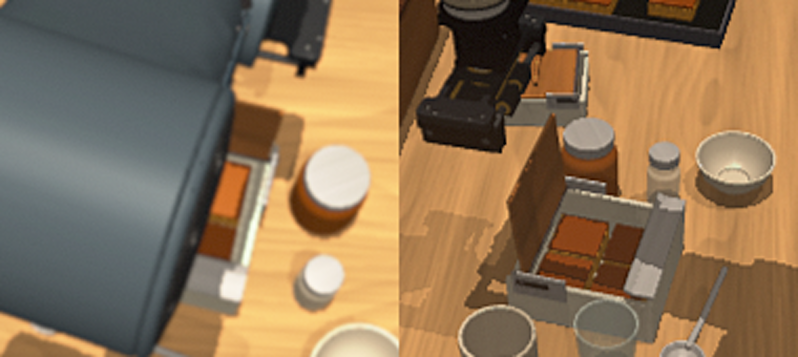

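```bash
python3 - <<'E'
from h import *
S=dict(np.load("side0.npz"))
B=[.546,-.0462,-.152]
P=[[.108,.0055,z] for z in(.157,.18,.227)]+[[.108,.1,.227],[.108-.037,.1,.227]]
print(((proj(S,w(B,P))-[200,120])*2.1+[399,0]).round())
E
```

```text
[[500. 167.]
 [498. 151.]
 [494. 117.]
 [464. 175.]
 [499. 181.]]
```

```bash
python3 d.py; python3 - <<'E'
from rig import camera
from h import *
S=camera("side");im=S["pixels"][60:240,190:390]
im=cv2.resize(im,None,fx=3.3,fy=3.3,interpolation=cv2.INTER_CUBIC)
im=cv2.convertScaleAbs(im,alpha=1.8,beta=20)
B=[.546,-.0462,-.152]
for z in(.157,.18,.227):
    u=((proj(S,w(B,[[.108,.0055,z]]))[0]-[190,60])*3.3).astype(int);cv2.circle(im,tuple(map(int,u)),3,(0,255,0),-1)
cv2.imwrite("pics/v3.png",im)
E
```

```text
t 3.2 tip box mm [113.2   4.6 162.2] F [ 0.5 -0.3  0.2] q [-0.26  0.61  1.37  0.    1.16 -1.68]
turn deg about tool z 0.0
```

View pics/v3.png

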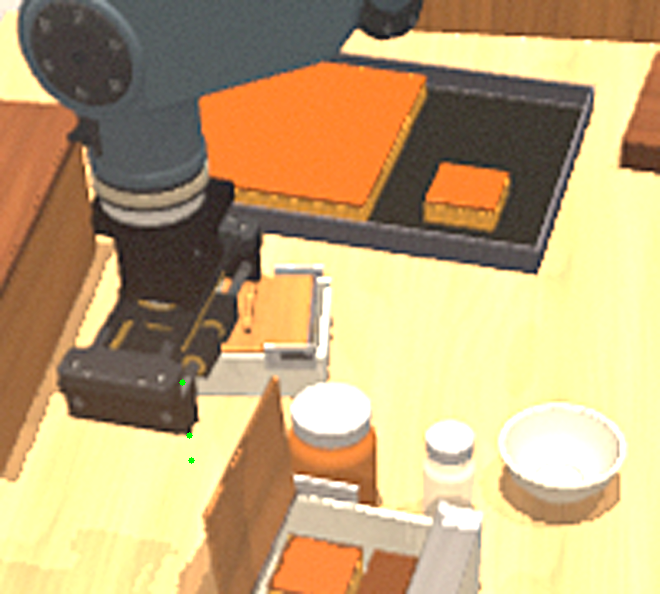

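```bash
python3 -c "
from rig import camera
import numpy as np;np.save('a.npy',camera('side')['pixels'])"; python3 -m pendant '[[[0,0,0],0],[[0,0,0],0],[[0,0,0],0],[[0,0,0],0],[[0,0,0],0]]' 87; python3 d.py; python3 - <<'E'
from rig import camera
from h import *
S=camera("side");b=S["pixels"];a=np.load("a.npy")
m=(np.abs(a.astype(int)-b).max(2)>25).astype(np.uint8)
n,l,s,c=cv2.connectedComponentsWithStats(m)
for k in range(1,n):
    if s[k,4]>8:print(s[k],((s[k,:2]-[190,60])*3.3).round())
im=np.hstack([x[130:240,190:310] for x in(a,b)]);im=cv2.convertScaleAbs(cv2.resize(im,None,fx=3.3,fy=3.3,interpolation=cv2.INTER_CUBIC),alpha=2,beta=30);cv2.imwrite("pics/v4.png",im)
E
```

```text
time: 3.92
position: [0.6588, -0.0597, 0.1834]
tool_rot: [0.759, 0.651, -0.0, -0.0]
ft_force: [-0.5, -1.1, 0.6]
grip_width: 0.0425
t 3.92 tip box mm [113.5   3.7 161.4] F [-0.5 -1.1  0.6] q [-0.26  0.62  1.37 -0.    1.16 -1.68]
turn deg about tool z -0.0
[476   1   5   9   9] [ 944. -195.]
[479   0  24  51 110] [ 954. -198.]
[494   0   8  18  20] [1003. -198.]
[372   2   5   9  11] [ 601. -191.]
[225  13  57  22  79] [ 116. -155.]
[377  12   7  13  14] [ 617. -158.]
[502  19   5  11  12] [1030. -135.]
[384  26   5   8   9] [ 640. -112.]
[507  31  11  25  51] [1046.  -96.]
[194  38  28  32  60] [ 13. -73.]
[500  53   5  10  13] [1023.  -23.]
[518  57   9  20  21] [1082.  -10.]
[292  68  22   9  36] [337.  26.]
[408  74   9  15  24] [719.  46.]
[251  78  36  11  47] [201.  59.]
[527  78  29  67 132] [1112.   59.]
[201  84   8   8  17] [36. 79.]
[421 100   6  10  13] [762. 132.]
[228 110  24   9  25] [125. 165.]
[224 113  36  11  57] [112. 175.]
[527 112   7  10  18] [1112.  172.]
[217 118   4   5  11] [ 89. 191.]
[431 120  64 124 241] [795. 198.]
[229 126  14   3  24] [129. 218.]
[219 130   6   4  11] [ 96. 231.]
[250 130  20  41 128] [198. 231.]
[255 143   6   6  23] [214. 274.]
[225 144   2   5  10] [116. 277.]
[206 150  20  22  54] [ 53. 297.]
[223 157  19   9  89] [109. 320.]
[243 166   9   7  27] [175. 350.]
[211 172  43  26 197] [ 69. 370.]
[562 174  12  11  27] [1228.  376.]
[243 224   7  14  25] [175. 541.]
[591 227   4  12  13] [1323.  551.]
[235 235   4   7  11] [148. 578.]
[239 240   4   5  11] [162. 594.]
[593 240   2   9   9] [1330.  594.]
[243 253   8   3  13] [175. 637.]
[202 258  12   5  29] [ 40. 653.]
[596 272   1  11  11] [1340.  700.]
```

View pics/v4.png

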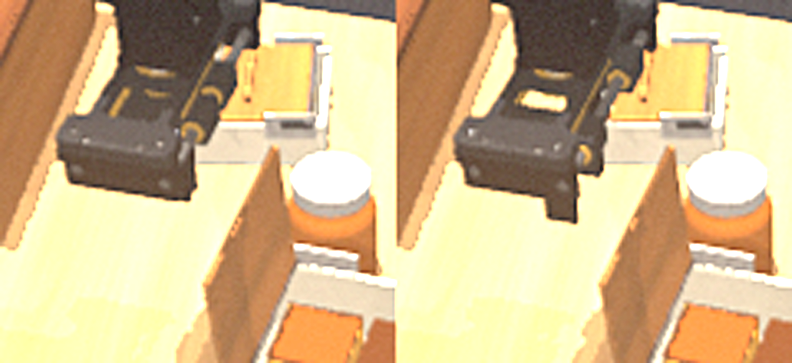

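```bash
python3 - <<'E'
from h import *
S=dict(np.load("side0.npz"));T=dict(np.load("top0.npz"))
B=[.546,-.0462,-.152]
print("side finger near-bottom corners",proj(S,w(B,[[.104,.04,.161],[.123,.04,.161],[.104,.04,.191]])).round(1).tolist(),"obs right (244.8,197.3)")
for z in(.23,.26,.29): print(z,"top: body -y end corners",proj(T,w(B,[[.108-.0375,.0055-.095,z],[.108+.0375,.0055-.095,z]])).round(1).tolist(),"side +y end",proj(S,w(B,[[.113-.0375,.1,z],[.113+.0375,.1,z]])).round(1).tolist())
c=S; print("cams", -T["R"].T@T["t"],-S["R"].T@S["t"])
E
```

```text
side finger near-bottom corners [[244.8, 208.3], [236.8, 207.0], [243.6, 198.3]] obs right (244.8,197.3)
0.23 top: body -y end corners [[395.5, 164.4], [402.9, 127.0]] side +y end [[245.4, 204.8], [211.4, 199.1]]
0.26 top: body -y end corners [[398.0, 158.1], [405.5, 119.7]] side +y end [[244.1, 193.8], [209.4, 188.1]]
0.29 top: body -y end corners [[400.6, 151.5], [408.3, 112.0]] side +y end [[242.7, 182.4], [207.3, 176.6]]
cams [ 0.24973975 -0.02770376  1.11457441] [0.43241433 0.81908311 0.94122639]
```

The side picture shows the fingertip at about row 197. The pose reading predicts 208, so the tip looks about 30 mm higher than read, and the body in both views agrees. I'll go lower behind the flap, where either height is safe, and let contact settle it.

```bash
python3 -m pendant '[[[-4,10,13],0],[[0,0,13],0],[[0,0,0],0],[[0,0,0],0]]' 0 10; python3 d.py; python3 - <<'E'
from rig import camera
from h import *
S=camera("side");b=S["pixels"];a=np.load("side0.npz")["pixels"]
cv2.imwrite("pics/v5.png",cv2.convertScaleAbs(cv2.resize(b[150:240,190:310],None,fx=5,fy=5,interpolation=cv2.INTER_CUBIC),alpha=2,beta=30))
B=[.546,-.0462,-.152]
for z in(.12,.135,.15,.165,.18):print(z,((proj(S,w(B,[[.125-.0095,.015,z],[.125+.0095,.015,z]]))-[190,150])*5).round().tolist())
E
```

```text
time: 4.47
position: [0.6679, -0.0651, 0.157]
tool_rot: [0.759, 0.651, -0.0, -0.0]
ft_force: [-0.6, 0.5, -0.0]
grip_width: 0.0219
t 4.47 tip box mm [123.3  -0.2 135. ] F [-0.6  0.5 -0. ] q [-0.26  0.66  1.36  0.    1.12 -1.68]
turn deg about tool z 0.0
0.12 [[276.0, 317.0], [238.0, 311.0]]
0.135 [[273.0, 294.0], [234.0, 287.0]]
0.15 [[270.0, 270.0], [231.0, 263.0]]
0.165 [[267.0, 246.0], [228.0, 239.0]]
0.18 [[264.0, 221.0], [224.0, 214.0]]
```

View pics/v5.png

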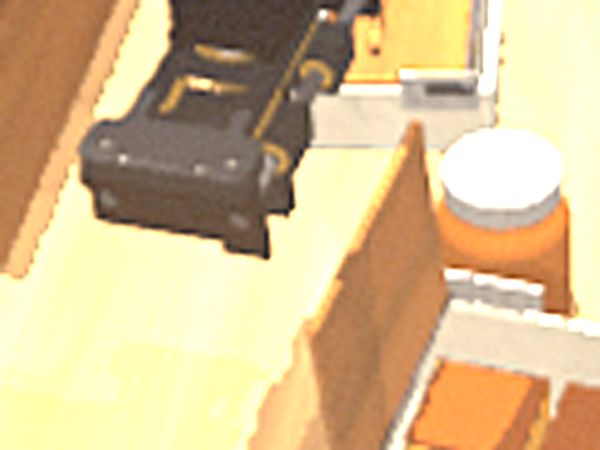

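The tip again shows about 30 mm above the reading, with x and y agreeing to about 3 mm. I'll take true tip z as reading + 30 and push the flap over slowly, watching the force.

```bash
python3 -m pendant '[[[0,-14,0],0],[[0,-14,0],0],[[0,0,0],0]]'; python3 d.py; python3 -m pendant '[[[0,-5,0],0],[[0,-5,0],0],[[0,-5,0],0],[[0,-5,0],0]]'; python3 d.py;python3 -m pendant '[[[0,-5,0],0],[[0,-5,0],0],[[0,-5,0],0],[[0,-5,0],0]]'; python3 d.py
```

```text
time: 4.9
position: [0.6398, -0.0606, 0.158]
tool_rot: [0.759, 0.651, 0.0, -0.0]
ft_force: [0.1, -0.5, -1.2]
grip_width: 0.0007
t 4.9 tip box mm [ 9.49e+01 -1.00e-01  1.36e+02] F [ 0.1 -0.5 -1.2] q [-0.27  0.62  1.44  0.    1.08 -1.69]
turn deg about tool z 0.0
time: 5.4
position: [0.6207, -0.0579, 0.1576]
tool_rot: [0.759, 0.651, 0.0, 0.0]
ft_force: [1.0, 1.9, 1.2]
grip_width: 0.0007
t 5.4 tip box mm [ 75.6  -0.2 135.6] F [1.  1.9 1.2] q [-0.27  0.6   1.5   0.    1.05 -1.69]
turn deg about tool z -0.0
time: 5.9
position: [0.6005, -0.0548, 0.1574]
tool_rot: [0.759, 0.651, -0.0, 0.0]
ft_force: [1.0, -0.2, -0.1]
grip_width: 0.0005
t 5.9 tip box mm [ 55.2  -0.3 135.4] F [ 1.  -0.2 -0.1] q [-0.28  0.57  1.55 -0.    1.02 -1.69]
turn deg about tool z 0.0
```

```bash
python3 -m pendant '[[[0,-6,1],0],[[0,-6,1],0],[[0,-5,2],0],[[0,-5,3],0],[[0,-6,3],0],[[0,-6,4],0],[[0,-5,5],0],[[0,0,0],0]]'; python3 d.py; python3 - <<'E'
from rig import camera
from h import *
S=camera("side");b=S["pixels"]
k=4;im=cv2.convertScaleAbs(cv2.resize(b[150:270,220:360],None,fx=k,fy=k,interpolation=cv2.INTER_CUBIC),alpha=1.7,beta=20)
B=[.546,-.0462,-.152]
for a in(1.2,.9,.6):
    u=((proj(S,w(B,[fl(a,.002,0,.077),fl(a,.002,.113,.077),fl(a,.002,.113,-.077)]))+.5-[220,150])*k).astype(np.int32);cv2.polylines(im,[u],False,(0,255,0),1)
cv2.imwrite("pics/v6.png",im)
E
```

```text
time: 6.9
position: [0.5613, -0.0487, 0.1378]
tool_rot: [0.759, 0.651, -0.001, -0.001]
ft_force: [1.0, -0.5, 0.2]
grip_width: 0.0004
t 6.9 tip box mm [ 1.550e+01 -1.000e-01  1.158e+02] F [ 1.  -0.5  0.2] q [-0.28  0.55  1.66 -0.    0.92 -1.7 ]
turn deg about tool z -0.0
```

View pics/v6.png

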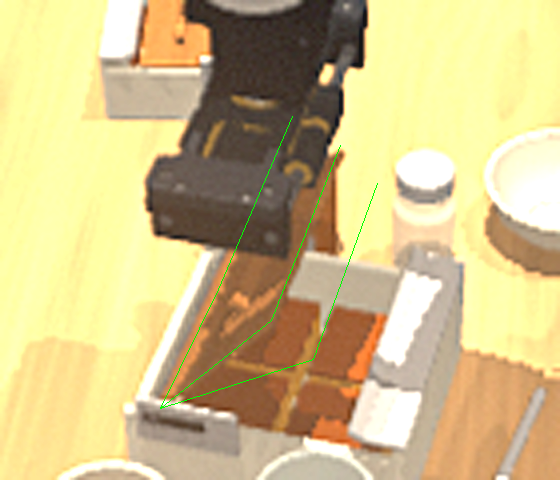

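The picture matches the flap model at 0.9 rad (far corner near (340,150)), so contact confirms the +30 mm. Continuing the arc.

```bash
python3 -m pendant '[[[0,-5,5],0],[[0,-5,5],0],[[0,-5,5],0],[[0,-5,5],0],[[0,-4,6],0],[[0,-4,7],0],[[0,-4,7],0],[[0,-3,7],0]]'; python3 d.py; python3 -m pendant '[[[0,-2,5],0],[[0,-1,5],0],[[0,0,0],0]]'; python3 d.py
```

```text
time: 7.95
position: [0.5273, -0.0435, 0.0909]
tool_rot: [0.759, 0.651, -0.0, -0.0]
ft_force: [-0.5, 0.0, 1.6]
grip_width: 0.0001
t 7.95 tip box mm [-19.   -0.1  68.9] F [-0.5  0.   1.6] q [-0.29  0.59  1.78  0.    0.76 -1.71]
turn deg about tool z -0.0
time: 8.32
position: [0.5251, -0.0433, 0.0811]
tool_rot: [0.759, 0.651, 0.0, 0.0]
ft_force: [0.1, -0.6, -0.5]
grip_width: 0.0006
t 8.32 tip box mm [-21.1  -0.3  59.1] F [ 0.1 -0.6 -0.5] q [-0.29  0.61  1.8  -0.    0.74 -1.71]
turn deg about tool z -0.0
```

```bash
python3 -m pendant '[[[0,0,-25],0],[[0,0,-25],0],[[0,20,0],0],[[0,30,0],0],[[0,5,0],0],[[0,0,10],0],[[0,0,12],0],[[0,0,0],0]]'; python3 d.py "[34,0,38.5]"; python3 - <<'E'
from rig import camera
from h import *
S=camera("side");b=S["pixels"]
k=4;im=cv2.convertScaleAbs(cv2.resize(b[150:270,220:360],None,fx=k,fy=k,interpolation=cv2.INTER_CUBIC),alpha=1.7,beta=20)
B=[.546,-.0462,-.152]
for a in(.6,.4,.0):
    u=((proj(S,w(B,[fl(a,.002,0,.077),fl(a,.002,.113,.077),fl(a,.002,.113,-.077)]))+.5-[220,150])*k).astype(np.int32);cv2.polylines(im,[u],False,(0,255,0),1)
cv2.imwrite("pics/v7.png",im)
E
```

```text
time: 9.32
position: [0.577, -0.051, 0.1077]
tool_rot: [0.759, 0.651, -0.001, -0.002]
ft_force: [0.4, -0.1, 0.2]
grip_width: 0.0002
t 9.32 tip box mm [31.2 -0.  85.7] F [ 0.4 -0.1  0.2] q [-0.28  0.62  1.64 -0.    0.89 -1.7 ]
turn deg about tool z -0.0
target [34,0,38.5] shift tool mm [ 0.   2.8 47.2] (after turn)
```

View pics/v7.png

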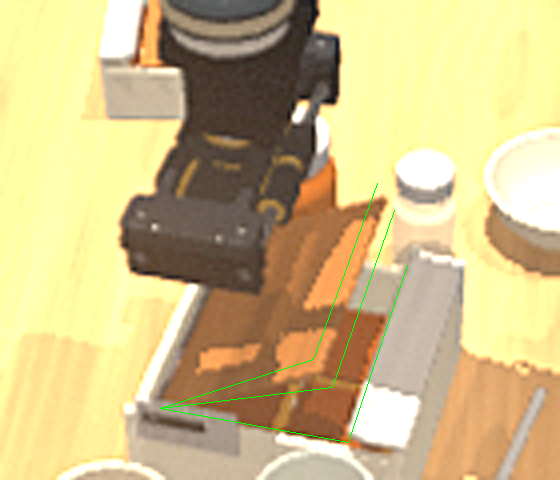

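The flap stands at about 0.5 rad and the fingers are on the hinge side of the bar. The box has not moved. Pressing down.

```bash
python3 -m pendant '[[[0,0,8],0],[[0,0,8],0],[[0,0,6],0],[[0,0,6],0],[[0,0,5],0],[[0,0,4],0],[[0,0,0],0]]'; python3 d.py; python3 -m pendant '[[[0,0,3],0],[[0,0,2],0],[[0,0,2],0],[[0,0,0],0]]'; python3 d.py
```

```text
time: 10.25
position: [0.579, -0.0515, 0.0721]
tool_rot: [0.759, 0.651, -0.0, -0.0]
ft_force: [-0.5, -0.1, 0.9]
grip_width: 0.0004
t 10.25 tip box mm [33.4 -0.2 50.1] F [-0.5 -0.1  0.9] q [-0.28  0.67  1.66  0.    0.81 -1.7 ]
turn deg about tool z -0.0
time: 10.75
position: [0.5789, -0.0515, 0.0657]
tool_rot: [0.759, 0.651, -0.0, -0.0]
ft_force: [-2.6, 0.5, 4.6]
grip_width: 0.0005
t 10.75 tip box mm [33.3 -0.2 43.7] F [-2.6  0.5  4.6] q [-0.28  0.68  1.66 -0.    0.79 -1.7 ]
turn deg about tool z 0.0
```

```bash
python3 -m pendant '[[[0,-5,0],0],[[0,-5,0],0],[[0,-5,0],0],[[0,-4,1],0],[[0,0,1],0],[[0,0,1],0],[[0,0,0],0]]'; python3 d.py; python3 -m pendant '[[[0,0,1],0],[[0,0,1],0],[[0,0,0],0]]'; python3 d.py
```

```text
time: 11.62
position: [0.5618, -0.049, 0.0652]
tool_rot: [0.759, 0.651, 0.001, 0.002]
ft_force: [-1.0, 0.2, 18.9]
grip_width: 0.0003
t 11.62 tip box mm [16.2 -0.3 43.2] F [-1.   0.2 18.9] q [-0.29  0.67  1.71  0.    0.76 -1.7 ]
turn deg about tool z -0.0
time: 12.0
position: [0.5619, -0.049, 0.0651]
tool_rot: [0.759, 0.651, 0.001, 0.002]
ft_force: [-3.9, 0.8, 30.6]
grip_width: 0.0006
t 12.0 tip box mm [16.2 -0.3 43.1] F [-3.9  0.8 30.6] q [-0.28  0.67  1.71 -0.    0.76 -1.7 ]
turn deg about tool z 0.0
```

```bash
python3 -m pendant '[[[0,0,-2],0],[[0,0,0],0]]'; python3 d.py; python3 - <<'E'
from rig import camera
from h import *
S=camera("side");b=S["pixels"]
k=4;im=cv2.convertScaleAbs(cv2.resize(b[150:270,220:360],None,fx=k,fy=k,interpolation=cv2.INTER_CUBIC),alpha=1.7,beta=20)
B=[.546,-.0462,-.152]
for pin in(0,.028):
    u=((proj(S,w(B,[fl(0,pin,0,.077),fl(0,pin,.113,.077),fl(0,pin,.113,-.077)]))+.5-[220,150])*k).astype(np.int32);cv2.polylines(im,[u],False,(0,255,0),1)
cv2.imwrite("pics/v8.png",im)
E
```

```text
time: 12.25
position: [0.5618, -0.049, 0.0652]
tool_rot: [0.759, 0.651, 0.001, 0.002]
ft_force: [-1.0, -0.3, 18.6]
grip_width: 0.0003
t 12.25 tip box mm [16.2 -0.4 43.2] F [-1.  -0.3 18.6] q [-0.29  0.67  1.71  0.    0.76 -1.7 ]
turn deg about tool z 0.0
```

View pics/v8.png

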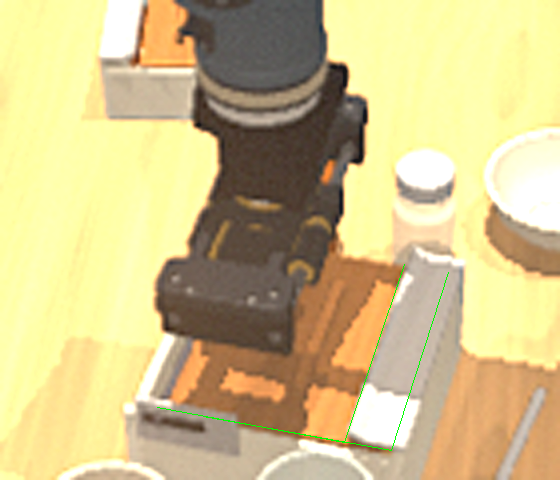

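```bash
python3 -m pendant '[[[0,0,-2],0],[[0,-3,0],0],[[0,-3,0],0],[[0,-3,0],0],[[0,0,0],0]]'; python3 d.py; python3 -m pendant '[[[0,-2,0],0],[[0,-2,0],0],[[0,0,0],0]]'; python3 d.py;
```

```text
time: 12.92
position: [0.5529, -0.0475, 0.0655]
tool_rot: [0.759, 0.651, 0.001, 0.002]
ft_force: [2.0, 0.8, 8.2]
grip_width: 0.0002
t 12.93 tip box mm [ 7.2 -0.3 43.5] F [2.  0.8 8.2] q [-0.29  0.66  1.74  0.    0.74 -1.71]
turn deg about tool z -0.0
time: 13.3
position: [0.5492, -0.0469, 0.0655]
tool_rot: [0.759, 0.651, 0.001, 0.002]
ft_force: [1.7, 0.5, 8.7]
grip_width: 0.0006
t 13.3 tip box mm [ 3.4 -0.2 43.5] F [1.7 0.5 8.7] q [-0.29  0.66  1.75  0.    0.74 -1.71]
turn deg about tool z -0.0
```

```bash
python3 -m pendant '[[[0,-2,0],0],[[0,-2,0],0],[[0,-2,0],0],[[0,0,0],0]]'; python3 d.py|head -1; python3 -m pendant '[[[0,-2,0],0],[[0,-2,0],0],[[0,-2,0],0],[[0,0,0],0]]'; python3 d.py|head -1
```

```text
time: 13.8
position: [0.5432, -0.0459, 0.0655]
tool_rot: [0.759, 0.651, 0.001, 0.002]
ft_force: [3.3, 0.4, 8.4]
grip_width: 0.0004
t 13.8 tip box mm [-2.7 -0.2 43.5] F [3.3 0.4 8.4] q [-0.29  0.65  1.76  0.    0.73 -1.71]
time: 14.3
position: [0.5373, -0.0449, 0.0654]
tool_rot: [0.759, 0.651, 0.001, 0.002]
ft_force: [3.3, 1.1, 8.6]
grip_width: 0.0006
t 14.3 tip box mm [-8.7 -0.1 43.4] F [3.3 1.1 8.6] q [-0.29  0.65  1.78  0.    0.72 -1.71]
```

```bash
python3 -m pendant '[[[0,-2,0],0],[[0,-2,0],0],[[0,-2,0],0],[[0,0,0],0]]'; python3 d.py|head -1; python3 -m pendant '[[[0,-2,0],0],[[0,-1,0],0],[[0,-1,0],0],[[0,0,0],0]]'; python3 d.py|head -1
```

```text
time: 14.8
position: [0.5326, -0.0447, 0.0655]
tool_rot: [0.759, 0.651, 0.002, 0.003]
ft_force: [3.9, 0.4, 6.3]
grip_width: 0.0005
t 14.8 tip box mm [-13.3  -0.6  43.5] F [3.9 0.4 6.3] q [-0.29  0.64  1.79  0.    0.7  -1.71]
time: 15.3
position: [0.5289, -0.0442, 0.0654]
tool_rot: [0.759, 0.651, 0.002, 0.003]
ft_force: [3.7, -0.9, 6.5]
grip_width: 0.0005
t 15.3 tip box mm [-17.1  -0.7  43.4] F [ 3.7 -0.9  6.5] q [-0.29  0.64  1.8   0.    0.7  -1.71]
```

```bash
python3 -m pendant '[[[0,-1,0],0],[[0,-1,0],0],[[0,0,0],0]]'; python3 d.py|head -1;  python3 -m pendant '[[[0,-1,0],0],[[0,-1,0],0],[[0,0,0],0]]'; python3 d.py|head -1
```

```text
time: 15.68
position: [0.5269, -0.044, 0.0654]
tool_rot: [0.759, 0.651, 0.002, 0.003]
ft_force: [4.1, -0.1, 6.2]
grip_width: 0.0006
t 15.68 tip box mm [-19.1  -0.7  43.4] F [ 4.1 -0.1  6.2] q [-0.29  0.64  1.8   0.    0.69 -1.71]
time: 16.05
position: [0.5249, -0.0437, 0.0654]
tool_rot: [0.759, 0.651, 0.002, 0.003]
ft_force: [5.0, -0.8, 6.7]
grip_width: 0.0004
t 16.05 tip box mm [-21.1  -0.7  43.4] F [ 5.  -0.8  6.7] q [-0.3   0.63  1.81  0.    0.69 -1.71]
```

```bash
python3 -m pendant '[[[0,-1,0],0],[[0,-1,0],0],[[0,0,0],0]]'; python3 d.py|head -1; python3 - <<'E'
from rig import camera
from h import *
b=camera("side")["pixels"];a=np.load("side0.npz")["pixels"]
# shift of lip/front wall lower part of the box
for n,(y0,y1,x0,x1) in {"lipfront":(225,285,300,345),"spoon":(245,300,325,365)}.items():
    A=cv2.cvtColor(a[y0:y1,x0:x1],6).astype(np.float32);Bm=cv2.cvtColor(b[y0:y1,x0:x1],6).astype(np.float32)
    print(n,cv2.phaseCorrelate(A,Bm,cv2.createHanningWindow(A.shape[::-1],cv2.CV_32F)))
E
```

```text
time: 16.42
position: [0.5229, -0.0433, 0.0654]
tool_rot: [0.759, 0.651, 0.002, 0.003]
ft_force: [3.9, -1.3, 7.0]
grip_width: 0.0004
t 16.43 tip box mm [-23.2  -0.7  43.4] F [ 3.9 -1.3  7. ] q [-0.3   0.63  1.82  0.    0.69 -1.71]
lipfront ((0.4293904773324577, 0.5842184815917406), 0.46319373307404693)
spoon ((-0.28100414146348385, 0.22189649930200517), 0.4528448184331258)
```

```bash
python3 -m pendant '[[[0,-1,0],0],[[0,-1,0],0],[[0,0,0],0]]'; python3 d.py|head -1;  python3 -m pendant '[[[0,-1,0],0],[[0,-1,0],0],[[0,0,0],0]]'; python3 d.py|head -1
```

```text
time: 16.85
position: [0.5216, -0.0432, 0.0654]
tool_rot: [0.759, 0.651, 0.003, 0.004]
ft_force: [5.4, 0.3, 5.7]
grip_width: 0.0009
t 16.85 tip box mm [-24.4  -0.8  43.4] F [5.4 0.3 5.7] q [-0.3   0.63  1.82  0.    0.68 -1.72]
time: 17.23
position: [0.5215, -0.0433, 0.0655]
tool_rot: [0.759, 0.651, 0.004, 0.005]
ft_force: [8.7, -0.3, 3.4]
grip_width: 0.0006
t 17.23 tip box mm [-24.4  -0.8  43.5] F [ 8.7 -0.3  3.4] q [-0.3   0.63  1.82  0.    0.68 -1.72]
```

The tool stopped at -24.4 mm and the force rose, so the pin is home. Backing off and lifting clear.

```bash
python3 -m pendant '[[[0,3,0],0],[[0,0,-10],0],[[0,0,-40],0],[[0,0,-60],0],[[0,0,-60],0],[[30,30,-30],0],[[60,0,0],0],[[60,0,0],0]]'; python3 -m pendant '[[[60,-10,0],0],[[60,-10,0],0],[[60,-10,0],0],[[50,-10,0],0],[[0,0,0],0]]'; python3 d.py|head -1; python3 - <<'E'
from rig import camera
from h import *
S=camera("side");T=camera("top");B=[.546,-.0462,-.152];k=3.1;o=[]
for c,x0,y0 in((T,275,148),(S,233,168)):
    im=cv2.resize(c["pixels"][y0:y0+128,x0:x0+128],None,fx=k,fy=k,interpolation=cv2.INTER_CUBIC)
    for P in([[-.085,.08,0],[-.085,-.08,0],[-.085,-.08,.0785],[-.085,.08,.0785],[-.085,.08,0]],[[.066-.028-.075,y,.0785] for y in(-.045,.045)]):
        u=((proj(c,w(B,P))+.5-[x0,y0])*k).astype(np.int32);cv2.polylines(im,[u],False,(0,255,0),1)
    o.append(im)
cv2.imwrite("pics/v9.png",np.hstack(o))
for n,c in(("top",T),("side",S)):
    a=np.load(n+"0.npz")["pixels"]
    R_={"top":{"box":(225,270,280,375),"spoon":(250,300,255,350),"bowl":(268,330,390,452),"jar":(185,235,385,430),"mug":(145,205,232,282)},"side":{"box":(225,285,300,345),"spoon":(245,305,320,365)}}[n]
    for m,(y0,y1,x0,x1) in R_.items():
        A,Q=[cv2.cvtColor(i[y0:y1,x0:x1],6).astype(np.float32) for i in(a,c["pixels"])]
        s,q=cv2.phaseCorrelate(A,Q,cv2.createHanningWindow(A.shape[::-1],cv2.CV_32F));print(n,m,np.round(s,2),round(q,2))
E
```

```text
time: 18.23
position: [0.57, 0.1025, 0.2637]
tool_rot: [0.759, 0.651, -0.001, -0.001]
ft_force: [0.6, -0.0, 0.4]
grip_width: 0.0004
time: 18.85
position: [0.5638, 0.338, 0.2623]
tool_rot: [0.757, 0.653, -0.002, -0.001]
ft_force: [0.7, -0.9, 0.1]
grip_width: 0.0006
t 18.85 tip box mm [-40.6 382.4 240.3] F [ 0.7 -0.9  0.1] q [ 0.37  0.53  1.29  0.    1.32 -1.05]
top box [-2.66  0.06] 0.25
top spoon [0.02 0.04] 0.87
top bowl [-0.1   0.02] 0.81
top jar [ 0.47 -0.02] 0.84
top mug [ 0.04 -0.14] 0.88
side box [0.64 0.26] 0.98
side spoon [ 0.58 -0.02] 1.01
```

View pics/v9.png

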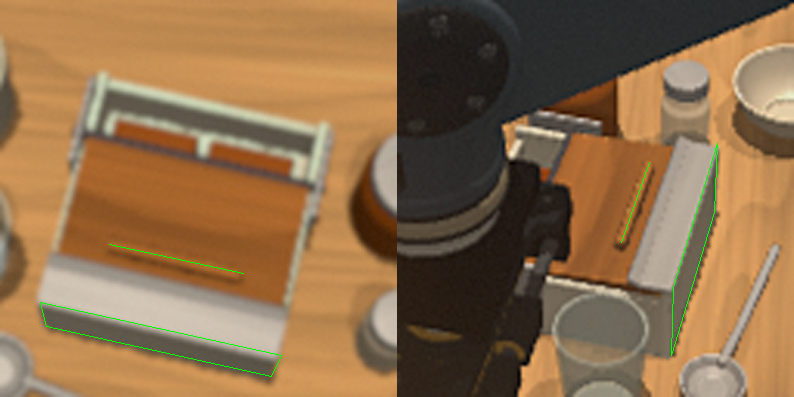

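The flap lies flat with its edge under the lip and stays shut with the robot clear. The bar, at about (175,265) in the top view, is at its predicted fully-home line or slightly past it. The box front is still on its original outline.

```bash
python3 -c "
from rig import order;print(order.hand_in())"
```

```text
the job is handed in; nothing more can be done
None
```

I folded the flap flat over the cake with closed fingertips, pressed it down behind the finger bar, and slid it under the lip until it stopped. I then lifted the arm clear and handed in at about 19 s; no verdict is reported.

**Last checks:**
- **Flap:** in the final pictures it lies flat, tucked under the lip, and stays shut with nothing touching it. The bar sits at its predicted fully-home line, within about 2 mm.
- **Box and crockery:** the side view and the drawn outline show the box moved about 1 mm at most. Spoon, bowl, jar and mug moved under 0.6 pixel; I did not measure the tumbler and shaker.

**What disagreed or went less well:**
- **Fingertip height:** the pictures put the fingertips about 30 mm higher than the arm's pose reading. The flap's angle under the fingers agreed with the pictures; the stop when flat suggested nearer 25 mm. I worked from contact and force instead of the reading.
- **Pressing force:** while flattening the flap, the downward force briefly reached about 31 N, against the 40 N limit. I eased it to about 8 N before sliding; the slide took about 4 N and ended at about 9 N at the stop.
- **Top-view box check:** the automatic comparison gave a shift of -2.7 pixels at low confidence (0.25). I put that down to the flap now changing that part of the picture.

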